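# Back off the knurled locking collar of the amber filter cell

### The arm

A 6-joint arm with a two-finger parallel gripper is mounted at the origin on the work surface; the furniture and walls round the work are solid. World frame = base frame: x ahead of the robot, y to its left, z up, the work surface at z = 0. Lengths are in mm, angles in rad, forces in N, time in s.
With the tool pointing down it reaches from about 400 to 925 mm from the base axis. Payload 12.5 kg.
Tool frame: the origin (TCP) lies at the very end of the fingers, on their centre line; the grasp point (between the pads) lies 19 mm behind it; z points along the fingers, y is the direction in which the jaws open and shut (so a half turn about z gives the same grasp; the last joint's range is limited). The gripper opens to 95 mm and grips with 3 to 60 N. Pads are 20 mm wide; open, the fingers measure 119 mm over their backs; the gripper's body (75 mm by 180 mm) begins 59 mm behind the grasp point.
Start: joints at [1.093, 0.491, 1.559, -0, 1.092, -0.106], TCP at [227.043, 582.321, 214.661] pointing down, gripper open.
Joint ranges: [-3.1, 3.1], [-0.84, 2.19], [0.05, 2.79], [-1.13, 4.28], [0.06, 2.93], [-2.69, 2.69]. Speed limits (rad/s): [2.22, 2.22, 2.79, 3.14, 3.14, 3.14].

### API

Orientations are given as [roll, pitch, yaw] about the fixed x, y, z axes, in that order (R = Rz(yaw) Ry(pitch) Rx(roll)).
In Python, from cell import env gives the robot as it stands.
- The arm moves only by the shell command python3 -m pendant 'ROWS'. ROWS is JSON, a list that holds one entry, the list of rows, each a list of 5 numbers: the opening, from 0 (shut) to 1 (fully open), then the shift along the tool's x, y, z in m, then the turn about the tool's z in rad. A call has exactly 8 rows; each row is the pose to reach, as a shift and turn from the pose commanded when the call began, along the tool's axes at that moment; what a row does not reach only later rows make up. A row lasts 1/10 s, in which the tool goes at most 50 mm and 8.59 degrees, less where a joint would pass 70% of its speed; a pose out of reach is approached as far as the arm can. A call with a gripper value outside its range is refused whole. The fingers move at their own pace and stop on an object; the grip force is fixed at half the most. Time passes only in rows, so rows that repeat a pose let the fingers close, or fill a call up. It gives the time, the measured TCP pose, the force and the opening at its end, in the units of the state.
- env.state(): the state, without advancing time (a new reading comes with each control period).
- env.read_camera(name): name is "scene" or "top" or "wrist"; returns a dict with "image" (480x640x3 uint8, blue, green, red), "range_z" (480x640 float32, mm along the optical axis (not along the pixel's ray), 0 where there is no reading), "fx", "fy", "cx", "cy" (pixels), "dist" ([k1, k2, p1, p2, k3] as OpenCV has them; the pictures are not rectified), "rvec" (rotation vector, rad) and "tvec" (3), from world to camera coordinates, as OpenCV has them; the wrist camera has in their place "tool_from_camera" (4x4, takes a point from camera to tool coordinates, whose origin is the TCP and whose axes are the flange's). Camera axes: x right, y down, z forward; pixel columns grow to the right and rows downward; lengths in mm; the calibration is good to about 2 mm. A picture is of the moment at which its call begins: read the wrist's pose just before it.
- env.job_done(): hands the job in, once; it reports no verdict.
The state is a dict: "t": time; "joints": joint angles; "qvel": joint speeds; "tau": joint torques, N m; "eef_pos": TCP position; "tcp_rot": TCP orientation; "ft_force": force on the tool from outside, world axes, zero at the start; "moment": the same for the moment, N m; "opening": opening from 0.0 (shut) to 1.0 (fully open).
Only numpy, scipy, OpenCV 4.12 (cv2) and the standard library are available. Lean on these libraries where they do the work, as an engineer would, in place of code of your own. Each camera call takes 0.05 s, during which the arm holds its last target. There are 200 camera calls.

### The job

The collar that locks the amber filter has only just been cracked loose: roll a lightly pressing fingertip round its knurled rim, counterclockwise seen from above, until it stands two full turns off tight, that is, until its black mark comes round to the red index line for the second time. Do not pinch or lift anything, and disturb none of the things standing around.

Things in the scene. Friction and masses are not known exactly. Their poses are not given: they have to be found in the camera images.
- amber_cell: filter cell with a round amber-orange filter in its middle, bolted down. Origin: centre of its underside on the table; z up = axis of its collar. Flange 112 across, 10 high, bolt heads to 14; barrel 82 across to 33 high; filter face 57 across, 57 high. Red index line on flange and barrel at its own -x side. It stands right of the big white wafer tester, before a grey drawer cabinet 232 high
- amber_collar (a joint): turn of the amber cell's collar in rad, positive counterclockwise from above (loosening); 0 = tight, black mark at the red line; 6.28 = one turn off tight, 12.57 = two; stops at 0 and 18.85. Starts at 0.3 to 1.2. Rises 2 mm a turn; dry friction 0.06 N m (about 1.3 N at the rim); stays where it is left
- amber_mark (a point): black mark (14 x 4.5) on the top face of the amber cell's steel locking collar, 39 from the axis; goes round with it. The collar encircles the filter: bore 64, 94 across over its knurl (40 upright ridges, 1.5 proud); its rim reaches from 36 to 56 high when tight, nothing stands around or above it
- drop_bottle: loose bystander: white dropper bottle with blue cap, 33 across, 72 tall; origin at the centre of its foot
- tape_roll: loose bystander: roll of clear amber film tape lying flat, 74 across, 19 high; origin under its middle
- tweezers: loose bystander: steel wafer tweezers lying flat, 126 x 14 x 9; origin under the middle
- post: loose bystander: upright steel optics post, 13 across, 50 tall; origin at the centre of its foot
- hex_key: loose bystander: black L-shaped hex key lying flat, 92 x 30 x 5; origin under its middle

How it is judged:
By the outcome, as a careful person would: the job done as asked, in the order asked, and still so for the second after the job is handed in, with the robot touching nothing.
It also fails if it takes over 64 s, if anything falls off the work surface, if the arm or the gripper's body presses on something with over 40 N, if the wrist force passes 120 N, or if a joint passes its speed limit or range.

## Working session

There is one attempt and no reset: what is moved stays moved. The work goes in short steps, Python scripts to look and compute and a shell command to move; the robot and the scene stay as the last step left them, time stands still between calls to the robot, and variables do not carry over. Pictures are saved under pics/ and viewed, about 8 in all and at most 12, crops included, and the job is handed in when it is done.

```bash
mkdir -p pics; python3 - <<'E'
from cell import env
import cv2,json
print(env.state())
for n in("scene","top"):
    c=env.read_camera(n);cv2.imwrite(f"pics/{n}0.png",c["image"])
    print(n,{k:v for k,v in c.items() if k not in("image","range_z")})
E
```

```text
{'t': 0.0, 'joints': array([ 1.09340907e+00,  4.91585710e-01,  1.55947546e+00,  2.47399787e-05,
        1.09169065e+00, -1.05576545e-01]), 'qvel': array([-0.00043415, -0.0003356 , -0.00022111, -0.00076946, -0.00013301,
       -0.00033616]), 'tau': array([-3.35544501e-03, -6.12639642e+01, -2.58193302e+01,  6.92296098e-02,
        4.81496856e-02, -5.09738982e-05]), 'eef_pos': array([226.90689683, 582.0838565 , 214.03654463]), 'tcp_rot': array([-3.14044226e+00, -1.43972344e-04,  2.76977044e+00]), 'ft_force': array([ 0.19854184, -0.152314  , -0.71047775]), 'moment': array([ 0.05429369, -0.00948324,  0.00046303]), 'opening': 0.9997964558640592}
scene {'fx': 592.1222742420161, 'fy': 592.1222742420161, 'cx': 321.17357840860785, 'cy': 238.6229982692519, 'dist': array([-0.05576426,  0.        ,  0.        ,  0.        ,  0.        ]), 'rvec': array([ 2.23990819, -1.10499652,  0.41163408]), 'tvec': array([-510.28600628,  177.28804328,  873.22721592])}
top {'fx': 507.31858191176275, 'fy': 507.31858191176275, 'cx': 311.0391538159985, 'cy': 241.430412833531, 'dist': array([-0.05459465,  0.        ,  0.        ,  0.        ,  0.        ]), 'rvec': array([ 2.11318226, -2.14808812,  0.24160008]), 'tvec': array([-320.24092295,  456.31113885,  812.14794674])}
```

View pics/scene0.png

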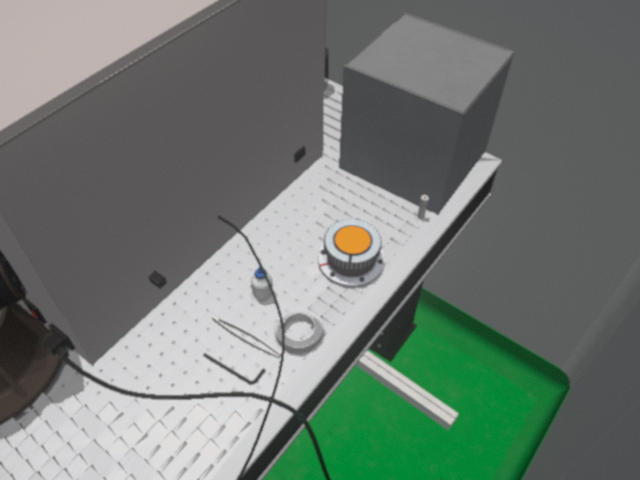

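View pics/top0.png

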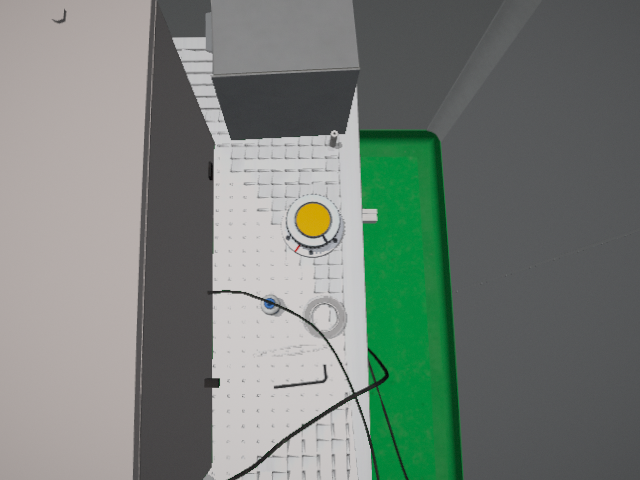

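The scene view shows the cell with its filter at about (353,240). In the top view the filter is at (313,219), the red line near (298,247) and the black mark near (325,238). The bystanders stand toward the robot, and the post is by the cabinet.

```bash
cat > h.py <<'E'
from cell import env
import cv2,numpy as np
def w(c,uv,z):
    R=cv2.Rodrigues(c["rvec"])[0];K=np.array([[c["fx"],0,c["cx"]],[0,c["fy"],c["cy"]],[0,0,1]])
    p=cv2.undistortPoints(np.array([[uv]],float),K,c["dist"])[0,0]
    d=R.T@np.array([*p,1]);o=-R.T@c["tvec"];return (o+d*(z-o[2])/d[2]).round(1)
def dep(c,uv):
    R=cv2.Rodrigues(c["rvec"])[0];K=np.array([[c["fx"],0,c["cx"]],[0,c["fy"],c["cy"]],[0,0,1]])
    p=cv2.undistortPoints(np.array([[uv]],float),K,c["dist"])[0,0]
    z=c["range_z"][int(uv[1]),int(uv[0])];return (R.T@(np.array([*p,1])*z-c["tvec"])).round(1)
E
python3 - <<'E'
from h import *
s=env.read_camera("scene");t=env.read_camera("top")
print("filter",w(t,(313,219.5),57),w(s,(353,240),57),dep(t,(313,219)),dep(s,(353,240)))
for n,uv,z in[("mark",(325,238),56),("red",(298,247),10),("bottle",(270,304),72),("tape",(325,317),19),("post",(334,134),50),("tableR",(345,219),0)]:print(n,w(t,uv,z),dep(t,uv))
for uv in[(210,250),(180,250),(213,220),(290,100),(290,136),(350,250),(360,250),(370,215),(330,280),(340,345)]:print(uv,dep(t,uv))
# orange centroid
for c in(s,t):
    h=cv2.cvtColor(c["image"],cv2.COLOR_BGR2HSV);m=cv2.inRange(h,(8,150,120),(30,255,255));n,l,st,ce=cv2.connectedComponentsWithStats(m);i=1+st[1:,4].argmax();print(st[i],ce[i],w(c,ce[i],57))
cv2.imwrite("pics/c1.png",cv2.resize(t["image"][180:270,260:370],None,fx=7,fy=6.5,interpolation=cv2.INTER_CUBIC))
E
```

```text
filter [ 487.5 -331.5   57. ] [ 487.  -334.3   57. ] [ 488.  -331.5   58.4] [ 485.6 -335.1   58.9]
mark [ 455.3 -351.2   56. ] [ 455.4 -351.2   55.8]
red [ 449.1 -305.6   10. ] [ 449.1 -305.6   10. ]
bottle [ 344.6 -258.8   72. ] [ 344.9 -258.6   67.9]
tape [ 324.8 -350.    19. ] [ 325.8 -351.1   -0.4]
post [ 645.3 -372.3   50. ] [ 649.  -373.    41.4]
tableR [ 501.6 -391.8    0. ] [ 500.5 -391.3    4.6]
(210, 250) [ 436.  -159.3   63.8]
(180, 250) [ 396.2 -159.9  281.6]
(213, 220) [ 493.4 -159.1   38.4]
(290, 100) [ 660.9 -295.5  149.7]
(290, 136) [ 661.4 -293.6    4.6]
(350, 250) [ 443.7 -398.6    2.8]
(360, 250) [ 4.44e+02 -4.17e+02 -1.00e-01]
(370, 215) [ 690.  -547.2 -717.7]
(330, 280) [ 390.3 -361.3    3.3]
(340, 345) [ 277.  -376.    -0.5]
[336 227  34  27 743] [352.37012113 239.74697174] [ 486.8 -333.2   57. ]
[297 203  33  33 853] [312.81594373 219.40679953] [ 487.6 -331.2   57. ]
```

View pics/c1.png

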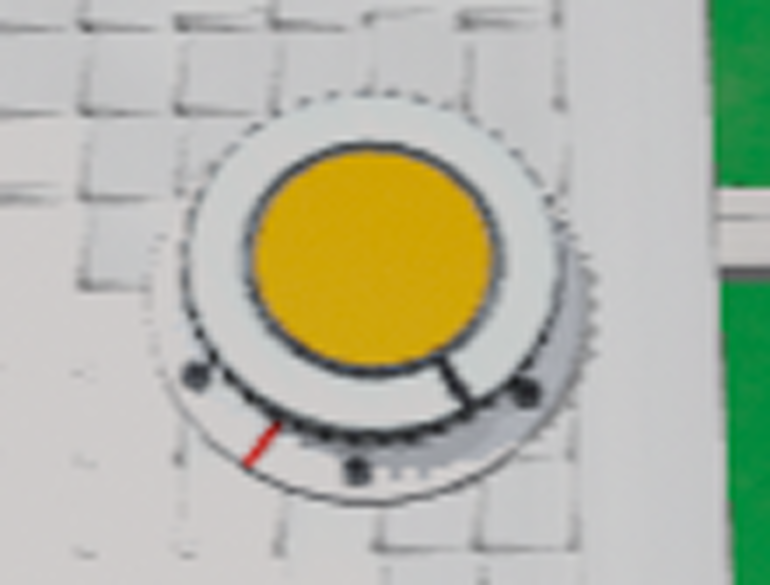

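Crop of the top view: the filter centre puts the cell at about (487,-332). The black mark at crop (455,383) gives about 211° and the red line at (262,443) about 145.5°, so the collar is at about 1.14 rad. Next I need the tester's extents to plan the arm's path.

```bash
python3 - <<'E'
from h import *
P=[]
for n in("scene","top"):
    c=env.read_camera(n);R=cv2.Rodrigues(c["rvec"])[0];K=np.array([[c["fx"],0,c["cx"]],[0,c["fy"],c["cy"]],[0,0,1]])
    v,u=np.mgrid[0:480:2,0:640:2];u=u.ravel();v=v.ravel();z=c["range_z"][v,u];k=z>0
    p=cv2.undistortPoints(np.stack([u,v],1)[:,None].astype(float),K,c["dist"])[:,0]
    P.append(((np.c_[p,np.ones(len(p))]*z[:,None]-c["tvec"])@R)[k])
P=np.vstack(P)
print("rows y from 750 to -450 step 50 ; cols x -300..900 step 60: max z (cm)")
xs=range(-300,900,60)
print("     ",*["%4d"%x for x in xs])
for y in range(750,-460,-50):
    print("%5d"%y,*[("%4d"%(P[m][:,2].max()/10) if (m:=(abs(P[:,0]-x)<30)&(abs(P[:,1]-y)<25)).any() else "   .") for x in xs])
c=env.read_camera("wrist");cv2.imwrite("pics/w0.png",c["image"]);print(c["tool_from_camera"],c["fx"])
E
```

```text
rows y from 750 to -450 step 50 ; cols x -300..900 step 60: max z (cm)
      -300 -240 -180 -120  -60    0   60  120  180  240  300  360  420  480  540  600  660  720  780  840
  750    .    .    .    .    .    .    .    .    .    .    .    .    .    .    .    .    .    .    .    .
  700    .    .    .    .    .    .    .    .    .    .    .    .    .    .    .    .    .    .    .    .
  650    .    .    .    .    .    .    .    .    .    .    .    .    .    .    .    .    .    .    .    .
  600    .    .    .    .    .    .    .    .    .    .    .    .    .    .    .    .    .    .    .    .
  550    .    .    .    .    .    .    .    .    .    .    .    .    .    .    .    .    .    .    .    .
  500    .    .    .    .    .    .    .    .    .    .    .    .    .    .    .    .    .    .    .    .
  450    .    .    .    .    .    .    .    .    .    .    .    .    .    .    .    .    .    .    .    .
  400    .    .    .    .    .    .    .    .    .    .    .    .    .    .    .    .    .    .    .    .
  350    .    .    .    .    .    .    .    .    .    .    .    .    .    .
[... 1309 characters left out ...]
   .    .    .    .    .    0    0    3    4    1    5    6    5    6    6    0   23   23   23   23
 -350    .    .    .    .    .    0    0    0    5    2    3    2    5    6    6    0   23   23   23   23
 -400    .    .    .    .    .    .    0    0    5    4    2    2    0    5    1    0   23   23   23   23
 -450    .    .    .    .    .    .    0    0    4    3    0    0    0    0    0  -74  -70    0  -73    0
[[-6.13282194e-04 -9.55055398e-01 -2.96426738e-01  8.38036637e+01]
 [ 9.99999772e-01 -6.69355831e-04  8.76771282e-05 -1.92192504e-01]
 [-2.82151480e-04 -2.96426617e-01  9.55055591e-01 -1.71616101e+02]
 [ 0.00000000e+00  0.00000000e+00  0.00000000e+00  1.00000000e+00]] 414.158076646
```

View pics/w0.png

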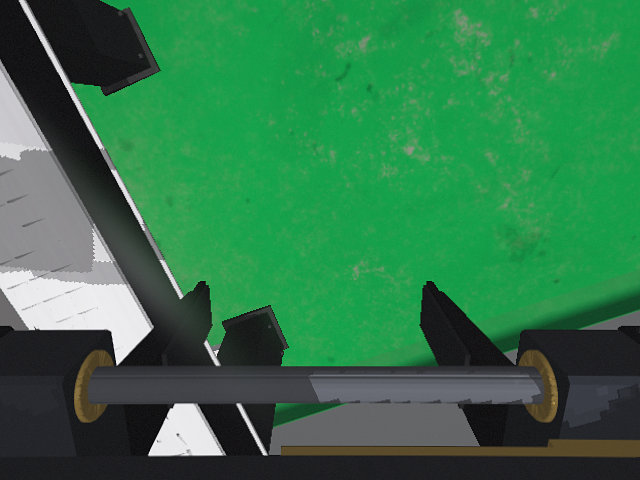

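The wrist view shows only the floor and the table edge, with open fingers at the bottom. The tester is 430 high with its face at y=-160, so I'll go over it: raise first, square the tool to yaw π and close the fingers.

```bash
python3 -m pendant '[[[0,0,0,-0.05,0.1],[0,0,0,-0.1,0.2],[0,0,0,-0.15,0.3],[0,0,0,-0.2,0.371],[0,0,0,-0.25,0.371],[0,0,0,-0.3,0.371],[0,0,0,-0.34,0.371],[0,0,0,-0.34,0.371]]]'
python3 - <<'E'
from h import *
s=env.state();print(s["joints"].round(3),s["eef_pos"].round(1),s["tcp_rot"].round(4),s["opening"])
c=env.read_camera("wrist");z=c["range_z"];T=c["tool_from_camera"]
v,u=np.mgrid[0:480:3,0:640:3];u=u.ravel();v=v.ravel();zz=z[v,u];k=(zz>0)
K=np.array([[c["fx"],0,c["cx"]],[0,c["fy"],c["cy"]],[0,0,1]])
p=cv2.undistortPoints(np.stack([u,v],1)[:,None].astype(float),K,c["dist"])[:,0]
q=(np.c_[p*zz[:,None],zz])@T[:3,:3].T+T[:3,3]
from scipy.spatial.transform import Rotation as Ro
W=(q@Ro.from_euler("xyz",s["tcp_rot"]).as_matrix().T+s["eef_pos"])[k]
xs=range(-300,700,60);print("     ",*["%4d"%x for x in xs])
for y in range(1100,100,-60):print("%5d"%y,*[("%4d"%(W[m][:,2].max()/10) if (m:=(abs(W[:,0]-x)<30)&(abs(W[:,1]-y)<30)).any() else "   .") for x in xs])
E
```

```text
t: 1.15
eef_pos: [226.9, 582.1, 560.4]
tcp_rot: [3.133, -0.002, 2.399]
ft_force: [0.3, -1.2, -0.5]
opening: 0.383
[1.093 0.376 0.872 0.    1.885 0.265] [226.9 582.1 560.4] [ 3.1329e+00 -2.4000e-03  2.3989e+00] 0.38339598056118773
      -300 -240 -180 -120  -60    0   60  120  180  240  300  360  420  480  540  600  660
 1100    .    .    .    .    .    .    .  -74  -74  -74  -74  -74  -73  -74  -74  -74  -74
 1040    .    .    .    .    .    .  -74  -73  -74  -74  -74  -74  -74  -74  -74  -74  -74
  980    .    .    .    .    .  -74  -73  -74  -74  -74  -74  -74  -74  -74  -74  -74  -74
  920    .    .    .    .  -74  -74  -74  -74  -73  -73  -74  -74  -74  -74  -74  -74  -74
  860    .    .    .  -74  -74  -74  -74  -74  -74  -74  -74  -74  -73  -74  -74  -73  -74
  800    .    .  -74  -74  -74  -74  -74  -74  -74  -74  -74  -74  -74  -74  -74  -74  -74
  740    .  -74  -74  -74  -74  -74  -74  -73  -74  -74  -74  -74  -74  -74  -74  -74  -74
  680  -75  -74  -74  -74  -74  -74  -74  -73  -74   65  -74  -73  -74  -74  -74  -74  -74
  620  -74  -74  -74  -74  -73  -74  -74  -74   67   67   65  -73  -74  -73  -74  -74  -74
  560  -74  -74  -73  -74  -74  -74  -74  -74   67   64  -74  -74  -74  -73  -74  -74  -74
  500  -74  -74  -74  -74  -74  -73  -74  -74   65  -74  -73  -74  -74  -74  -74  -74  -74
  440  -74  -74  -74  -74  -74  -74  -74  -74  -74  -73  -74  -74  -74  -74  -73  -74  -74
  380  -74    0    0    0    0    0    0    0    0    0    0    0    0    0    0    0  -74
  320  -26    1    1    0    0    0    0   39   39    0    0    0   20   25    0  -68    0
  260  -39  -74    0    0    0    0   35   38   43   43   16    8   20   25   20   16   11
  200  -58  -57    0    0    0    0    0   18   18   18  -74  -74  -74   14   14  -59    .
  140    .    .    .    0    1    2    1   15   20   16  -74  -74  -74  -75    .    .    .
```

```bash
python3 -m pendant '[[[0,-0.045,0.002,0,-0.12],[0,-0.09,0.004,0,-0.24],[0,-0.135,0.005,0,-0.36],[0,-0.18,0.007,0,-0.48],[0,-0.225,0.009,0,-0.6],[0,-0.27,0.01,0,-0.7],[0,-0.315,0.012,0,-0.743],[0,-0.358,0.014,0,-0.743]]]'
```

```text
t: 2.0
eef_pos: [501.4, 348.9, 553.1]
tcp_rot: [-3.141, -0.002, -3.14]
ft_force: [-0.6, 0.7, 0.4]
opening: 0.006
```

```bash
python3 -m pendant '[[[0,-0.02,-0.045,0,0],[0,-0.04,-0.09,0,0],[0,-0.055,-0.135,0,0],[0,-0.07,-0.18,0,0],[0,-0.08,-0.225,0,0],[0,-0.09,-0.27,0,0],[0,-0.095,-0.31,0,0],[0,-0.099,-0.349,0,0]]]'
python3 -m pendant '[[[0,0.02,-0.04,0,0],[0,0.04,-0.08,0,0],[0,0.062,-0.122,0,0],[0,0.086,-0.164,0,0],[0,0.11,-0.206,0,0],[0,0.135,-0.248,0,0],[0,0.162,-0.29,0,0],[0,0.188,-0.332,0,0]]]'
python3 -c "
from h import *
print(env.state()['joints'].round(3))"
```

```text
t: 2.8
eef_pos: [599.4, -0.4, 552.9]
tcp_rot: [3.141, -0.003, 3.141]
ft_force: [1.1, -0.4, -0.8]
opening: 0.003
t: 3.6
eef_pos: [409.8, -331.9, 553.2]
tcp_rot: [3.14, -0.001, -3.141]
ft_force: [-0.1, 0.1, -0.6]
opening: 0.007
[-0.806  0.195  1.143  0.     1.805 -2.377]
```

```bash
python3 -m pendant '[[[0,0,0,0.05,0],[0,0,0,0.1,0],[0,0,0,0.15,0],[0,0,0,0.2,0],[0,0,0,0.25,0],[0,0,0,0.3,0],[0,0,0,0.35,0],[0,0,0,0.4,0]]]'
python3 - <<'E'
from h import *
s=env.state();print(s["joints"].round(3),s["eef_pos"].round(1))
c=env.read_camera("wrist");cv2.imwrite("pics/w1.png",c["image"])
t=env.read_camera("top");cv2.imwrite("pics/t1.png",t["image"])
E
```

```text
t: 4.4
eef_pos: [410.2, -329.4, 151.9]
tcp_rot: [3.14, -0.001, -3.141]
ft_force: [1.3, -0.8, -0.3]
opening: 0.002
[-0.802  0.431  1.87   0.     0.842 -2.373] [ 410.2 -329.4  151.9]
```

View pics/w1.png

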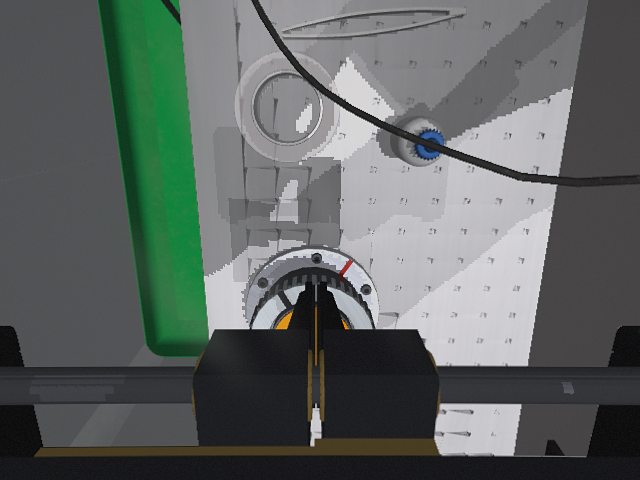

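The wrist view shows the red line at (347,270), the mark at (285,300), the closed fingers over the collar, the tape at (287,105) and the bottle at (425,143). A cable crosses near the bottle, so I'll check its height before going down.

```bash
cat >> h.py <<'E'
from scipy.spatial.transform import Rotation as Ro
def wray(c,s,uv,z=None):
    K=np.array([[c["fx"],0,c["cx"]],[0,c["fy"],c["cy"]],[0,0,1]]);T=c["tool_from_camera"]
    p=cv2.undistortPoints(np.array([[uv]],float),K,c["dist"])[0,0]
    Rw=Ro.from_euler("xyz",s["tcp_rot"]).as_matrix();o=Rw@T[:3,3]+s["eef_pos"];d=Rw@T[:3,:3]@np.array([*p,1])
    return (o+d*((z-o[2])/d[2] if z is not None else c["range_z"][int(uv[1]),int(uv[0])])).round(1)
E
python3 - <<'E'
from h import *
s=env.state();c=env.read_camera("wrist")
for uv in[(270,30),(300,62),(330,86),(345,97),(380,120),(460,154),(520,176),(580,180),(630,178)]:print("cable",uv,wray(c,s,uv))
C=np.array([487.3,-332])
for n,uv,z in[("red",(347,270),10),("mark",(285,300),56.3)]:
    p=wray(c,s,uv,z);print(n,p,wray(c,s,uv),np.degrees(np.arctan2(*(p[:2]-C)[::-1]))%360,np.hypot(*(p[:2]-C)))
b=wray(c,s,(316,258),14);print(b)
E
```

```text
cable (270, 30) [ 270.4 -358.5   -0. ]
cable (300, 62) [ 293.3 -337.3   20.7]
cable (330, 86) [ 307.1 -316.2    1.1]
cable (345, 97) [ 3.147e+02 -3.051e+02  3.000e-01]
cable (380, 120) [ 3.309e+02 -2.787e+02  2.000e-01]
cable (460, 154) [ 326.1 -329.7  321.1]
cable (520, 176) [ 372.8 -168.5    0.7]
cable (580, 180) [ 366.9 -160.2   60. ]
cable (630, 178) [ 359.4 -161.5  102.1]
red [ 446.5 -301.6   10. ] [ 445.9 -301.7   11.6] 143.31027716752425 50.8802515717051
mark [ 450.8 -348.6   56.3] [ 449.6 -348.5   58.9] 204.4557805345341 40.09750615686717
[ 434.8 -326.5   14. ]
```

```bash
python3 -m pendant '[[[0,-0.01,-0.002,0.03,0],[0,-0.01,-0.002,0.06,0],[0,-0.01,-0.002,0.09,0],[0,-0.01,-0.002,0.109,0],[0,-0.01,-0.002,0.109,0],[0,-0.01,-0.002,0.109,0],[0,-0.01,-0.002,0.109,0],[0,-0.01,-0.002,0.109,0]]]'
for i in 1; do python3 -m pendant '[[[0,-0.001,0,0,0],[0,-0.002,0,0,0],[0,-0.003,0,0,0],[0,-0.004,0,0,0],[0,-0.005,0,0,0],[0,-0.006,0,0,0],[0,-0.006,0,0,0],[0,-0.006,0,0,0]]]'; done
python3 -m pendant '[[[0,-0.0005,0,0,0],[0,-0.001,0,0,0],[0,-0.0015,0,0,0],[0,-0.002,0,0,0],[0,-0.002,0,0,0],[0,-0.002,0,0,0],[0,-0.002,0,0,0],[0,-0.002,0,0,0]]]'
```

```text
t: 5.35
eef_pos: [421.9, -333.0, 47.2]
tcp_rot: [-3.14, 0.002, -3.141]
ft_force: [-0.2, -0.8, -0.7]
opening: 0.003
t: 6.15
eef_pos: [427.4, -332.5, 45.5]
tcp_rot: [3.141, -0.0, -3.141]
ft_force: [0.2, 0.3, -0.4]
opening: 0.002
t: 6.95
eef_pos: [428.8, -332.4, 45.5]
tcp_rot: [3.141, -0.001, -3.141]
ft_force: [-5.2, -1.4, 0.5]
opening: 0.005
```

```bash
python3 -m pendant '[[[0,0,-0.002,0,0],[0,0,-0.004,0,0],[0,0,-0.006,0,0],[0,0,-0.008,0,0],[0,0,-0.01,0,0],[0,0,-0.012,0,0],[0,0,-0.012,0,0],[0,0,-0.012,0,0]]]'
python3 - <<'E'
from h import *
for n,(a,b,e,f) in{"scene":(200,280,310,400),"top":(180,270,260,370)}.items():
    c=env.read_camera(n)["image"][a:b,e:f]
    cv2.imwrite(f"pics/{n}2.png",cv2.resize(c,(400,400),interpolation=cv2.INTER_CUBIC))
a=np.hstack([cv2.imread("pics/scene2.png"),cv2.imread("pics/top2.png")]);cv2.imwrite("pics/st2.png",a)
E
```

```text
t: 7.75
eef_pos: [429.4, -344.8, 45.6]
tcp_rot: [-3.141, 0.0, -3.141]
ft_force: [-0.9, -0.7, 0.2]
opening: 0.005
```

View pics/st2.png

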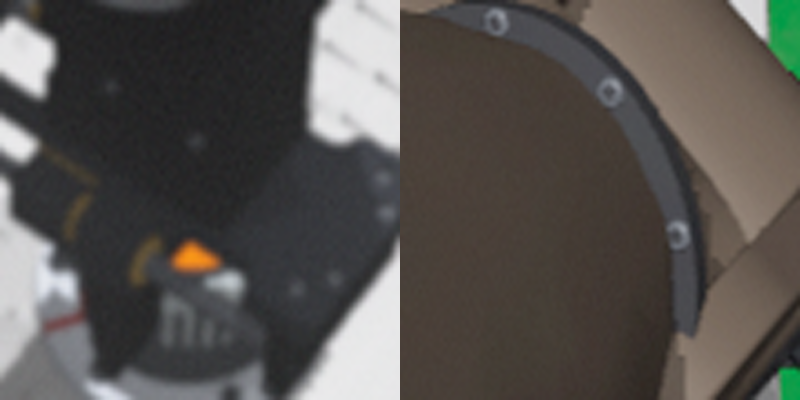

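Both cameras are mostly blocked by the arm: only a sliver of filter shows at left, and the top view shows only robot. I'll judge by force and wrist view instead, starting along the arc with 1 mm more inward.

```bash
python3 -m pendant '[[[0,-0.001,0,0,0],[0,-0.0012,-0.003,0,0],[0,-0.0016,-0.006,0,0],[0,-0.0024,-0.009,0,0],[0,-0.0036,-0.012,0,0],[0,-0.005,-0.015,0,0],[0,-0.0062,-0.0175,0,0],[0,-0.0073,-0.02,0,0]]]'
python3 - <<'E'
from h import *
s=env.state();print(s["ft_force"].round(2),s["moment"].round(2),s["eef_pos"].round(2))
c=env.read_camera("wrist");cv2.imwrite("pics/w3.png",c["image"])
E
```

```text
t: 8.65
eef_pos: [437.1, -365.0, 45.7]
tcp_rot: [-3.141, 0.001, -3.141]
ft_force: [0.3, 0.1, -0.6]
opening: 0.005
[ 0.28  0.05 -0.57] [-0.01  0.   -0.01] [ 437.07 -364.98   45.69]
```

View pics/w3.png

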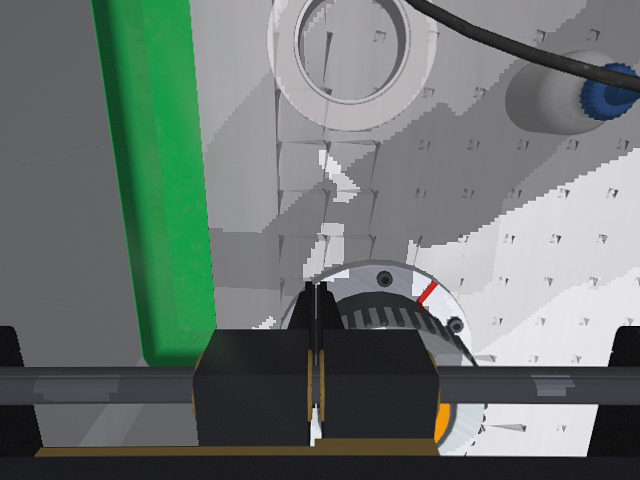

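The wrist view shows narrow tapered tips, about 13 wide along y and 20 along x, at (316,285). They stand just off the rim, which explains the lost contact. I'll write a planner for the rolling path that only prints rows.

```bash
cat > plan.py <<'E'
# python3 plan.py cmdx cmdy s0 Rp [ncalls step]: prints rows along rolling path (arc length s from n=180deg, rack start)
import sys,numpy as np
C=np.array([487.0,-332.0]);A,B=10.,6.5
def path(Rp):
    P=[]
    for a,sg in[(180,(-1,-1)),(270,(1,-1)),(0,(1,1)),(90,(-1,1))]:
        t=np.radians(np.arange(a,a+90.5,1));P.append(C+Rp*np.c_[np.cos(t),np.sin(t)]+np.array(sg)*[A,B])
    P=np.vstack(P);P=np.vstack([P]*3);d=np.r_[0,np.cumsum(np.hypot(*np.diff(P,axis=0).T))];return P,d
if __name__=="__main__":
    cx,cy,s0,Rp=map(float,sys.argv[1:5]);n=int(sys.argv[5]);st=float(sys.argv[6])
    P,d=path(Rp);c=np.array([cx,cy])
    for k in range(n):
        s=s0+st*np.arange(1,9);q=np.c_[np.interp(s,d,P[:,0]),np.interp(s,d,P[:,1])]
        r=(q-c)/1000
        print("s %.0f->%.0f"%(s0,s[-1]),"["+",".join("[0,%.4f,%.4f,0,0]"%(-x,y) for x,y in r)+"]","end",q[-1].round(1))
        s0=s[-1];c=q[-1].round(1)
E
python3 plan.py 437.1 -365.0 24 45.5 2 5
```

```text
s 24->64 [[0,-0.0033,-0.0006,0,0],[0,-0.0065,-0.0044,0,0],[0,-0.0101,-0.0079,0,0],[0,-0.0141,-0.0110,0,0],[0,-0.0183,-0.0136,0,0],[0,-0.0229,-0.0157,0,0],[0,-0.0276,-0.0173,0,0],[0,-0.0325,-0.0184,0,0]] end [ 469.6 -383.4]
s 64->104 [[0,-0.0049,-0.0005,0,0],[0,-0.0099,-0.0006,0,0],[0,-0.0149,-0.0006,0,0],[0,-0.0199,-0.0006,0,0],[0,-0.0249,-0.0006,0,0],[0,-0.0299,-0.0005,0,0],[0,-0.0349,0.0000,0,0],[0,-0.0398,0.0011,0,0]] end [ 509.4 -382.3]
```

```bash
python3 -m pendant '[[[0,-0.0033,-0.0006,0,0],[0,-0.0065,-0.0044,0,0],[0,-0.0101,-0.0079,0,0],[0,-0.0141,-0.0110,0,0],[0,-0.0183,-0.0136,0,0],[0,-0.0229,-0.0157,0,0],[0,-0.0276,-0.0173,0,0],[0,-0.0325,-0.0184,0,0]]]'
```

```text
t: 9.5
eef_pos: [469.7, -383.3, 45.7]
tcp_rot: [-3.141, 0.001, -3.141]
ft_force: [-3.4, -3.4, 1.3]
opening: 0.004
```

```bash
python3 -m pendant '[[[0,-0.0049,-0.0005,0,0],[0,-0.0099,-0.0006,0,0],[0,-0.0149,-0.0006,0,0],[0,-0.0199,-0.0006,0,0],[0,-0.0249,-0.0006,0,0],[0,-0.0299,-0.0005,0,0],[0,-0.0349,0.0000,0,0],[0,-0.0398,0.0011,0,0]]]'
python3 plan.py 509.4 -382.3 104 45.5 3 5
```

```text
t: 10.3
eef_pos: [510.0, -382.5, 46.0]
tcp_rot: [-3.14, 0.002, -3.141]
ft_force: [0.1, -5.2, 2.3]
opening: 0.002
s 104->144 [[0,-0.0047,0.0016,0,0],[0,-0.0092,0.0038,0,0],[0,-0.0135,0.0064,0,0],[0,-0.0174,0.0094,0,0],[0,-0.0210,0.0129,0,0],[0,-0.0242,0.0168,0,0],[0,-0.0269,0.0209,0,0],[0,-0.0292,0.0254,0,0]] end [ 538.6 -356.9]
s 144->184 [[0,-0.0018,0.0047,0,0],[0,-0.0030,0.0095,0,0],[0,-0.0037,0.0145,0,0],[0,-0.0039,0.0195,0,0],[0,-0.0039,0.0245,0,0],[0,-0.0039,0.0295,0,0],[0,-0.0038,0.0345,0,0],[0,-0.0032,0.0394,0,0]] end [ 541.8 -317.5]
s 184->224 [[0,0.0012,0.0049,0,0],[0,0.0028,0.0096,0,0],[0,0.0050,0.0141,0,0],[0,0.0077,0.0183,0,0],[0,0.0108,0.0222,0,0],[0,0.0143,0.0258,0,0],[0,0.0182,0.0289,0,0],[0,0.0224,0.0316,0,0]] end [ 519.4 -285.9]
```

```bash
python3 -m pendant '[[[0,-0.0047,0.0016,0,0],[0,-0.0092,0.0038,0,0],[0,-0.0135,0.0064,0,0],[0,-0.0174,0.0094,0,0],[0,-0.0210,0.0129,0,0],[0,-0.0242,0.0168,0,0],[0,-0.0269,0.0209,0,0],[0,-0.0292,0.0254,0,0]]]'
python3 -m pendant '[[[0,-0.0018,0.0047,0,0],[0,-0.0030,0.0095,0,0],[0,-0.0037,0.0145,0,0],[0,-0.0039,0.0195,0,0],[0,-0.0039,0.0245,0,0],[0,-0.0039,0.0295,0,0],[0,-0.0038,0.0345,0,0],[0,-0.0032,0.0394,0,0]]]'
```

```text
t: 11.1
eef_pos: [539.6, -356.5, 46.0]
tcp_rot: [-3.14, 0.003, -3.141]
ft_force: [4.2, -5.2, 2.4]
opening: 0.005
t: 11.9
eef_pos: [542.1, -316.5, 45.9]
tcp_rot: [-3.141, 0.001, -3.141]
ft_force: [4.4, -0.3, 3.6]
opening: 0.003
```

```bash
cat >> h.py <<'E'
def ring(c,s,C=(487.,-332.),z=57.,r=39.,n=120):
    T=c["tool_from_camera"];M=np.eye(4);M[:3,:3]=Ro.from_euler("xyz",s["tcp_rot"]).as_matrix();M[:3,3]=s["eef_pos"]
    W=np.linalg.inv(M@T);K=np.array([[c["fx"],0,c["cx"]],[0,c["fy"],c["cy"]],[0,0,1]])
    a=np.arange(n)*2*np.pi/n;p=np.c_[C[0]+r*np.cos(a),C[1]+r*np.sin(a),np.full(n,z)]
    uv=cv2.projectPoints(p,cv2.Rodrigues(W[:3,:3])[0],W[:3,3],K,c["dist"])[0][:,0]
    g=cv2.cvtColor(c["image"],cv2.COLOR_BGR2GRAY);return uv,[int(g[int(round(v)),int(round(u))]) if 0<=u<639.4 and 0<=v<479.4 else -1 for u,v in uv]
E
python3 - <<'E'
from h import *
s=env.state();c=env.read_camera("wrist")
uv,g=ring(c,s);print(g)
im=c["image"].copy()
for i,(u,v) in enumerate(uv):
    if 0<=u<640 and 0<=v<480 and i%10==0: cv2.circle(im,(int(u),int(v)),2,(255,0,255),-1)
cv2.imwrite("pics/w4.png",im)
E
python3 plan.py 541.8 -317.5 184 45.5 8 5
```

```text
[104, 102, 103, 102, 102, 104, 107, 106, 107, 106, 104, 104, 102, 104, 102, 103, 104, 103, 102, 108, 181, 179, 175, 47, 41, 52, 178, 178, 178, 103, 101, 102, 104, 103, 104, 103, 104, 105, 105, 105, 182, 182, 212, 215, 134, 136, 140, 141, 141, 141, 140, 139, 142, 141, 141, 142, 141, 142, 143, 142, 144, 144, 144, 143, 142, 139, 140, 139, 157, 158, 156, 154, 156, 151, 149, 152, 153, 151, 146, 148, 151, 148, 148, 150, 149, 153, 149, 152, 133, 132, 136, 129, 135, 133, 135, 131, 132, 130, 130, 129, 133, 132, 132, 133, 130, 129, 129, 127, 130, 106, 105, 105, 105, 106, 106, 105, 106, 105, 104, 105]
s 184->224 [[0,0.0012,0.0049,0,0],[0,0.0028,0.0096,0,0],[0,0.0050,0.0141,0,0],[0,0.0077,0.0183,0,0],[0,0.0108,0.0222,0,0],[0,0.0143,0.0258,0,0],[0,0.0182,0.0289,0,0],[0,0.0224,0.0316,0,0]] end [ 519.4 -285.9]
s 224->264 [[0,0.0045,0.0022,0,0],[0,0.0092,0.0039,0,0],[0,0.0140,0.0051,0,0],[0,0.0190,0.0058,0,0],[0,0.0240,0.0059,0,0],[0,0.0290,0.0059,0,0],[0,0.0340,0.0059,0,0],[0,0.0390,0.0059,0,0]] end [ 480.4 -280. ]
s 264->304 [[0,0.0050,-0.0000,0,0],[0,0.0100,-0.0005,0,0],[0,0.0149,-0.0015,0,0],[0,
[... 533 characters left out ...]
-0.0109,-0.0374,0,0]] end [ 442.4 -368. ]
s 384->424 [[0,-0.0034,-0.0036,0,0],[0,-0.0072,-0.0069,0,0],[0,-0.0114,-0.0096,0,0],[0,-0.0158,-0.0119,0,0],[0,-0.0205,-0.0138,0,0],[0,-0.0253,-0.0150,0,0],[0,-0.0303,-0.0158,0,0],[0,-0.0352,-0.0160,0,0]] end [ 477.6 -384. ]
s 424->464 [[0,-0.0050,0.0000,0,0],[0,-0.0100,0.0000,0,0],[0,-0.0150,0.0000,0,0],[0,-0.0200,0.0000,0,0],[0,-0.0250,0.0004,0,0],[0,-0.0300,0.0012,0,0],[0,-0.0347,0.0027,0,0],[0,-0.0393,0.0046,0,0]] end [ 516.9 -379.4]
s 464->504 [[0,-0.0044,0.0024,0,0],[0,-0.0085,0.0053,0,0],[0,-0.0122,0.0087,0,0],[0,-0.0156,0.0124,0,0],[0,-0.0185,0.0164,0,0],[0,-0.0209,0.0208,0,0],[0,-0.0229,0.0254,0,0],[0,-0.0243,0.0302,0,0]] end [ 541.2 -349.2]
```

View pics/w4.png

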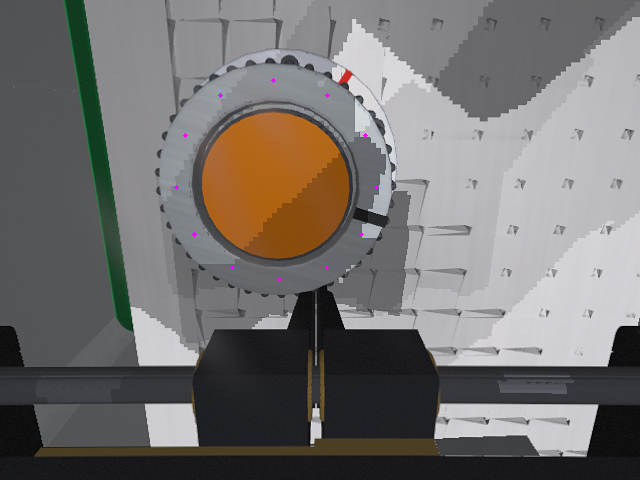

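The wrist view is very clear here: the mark is at (371,216), about 72°, and the red line at (347,76), about 144°. The collar is therefore near 5.0 rad, with about 430° still to go. Force is about 4–6 N, so I'll carry on round.

```bash
python3 -m pendant '[[[0,0.0012,0.0049,0,0],[0,0.0028,0.0096,0,0],[0,0.0050,0.0141,0,0],[0,0.0077,0.0183,0,0],[0,0.0108,0.0222,0,0],[0,0.0143,0.0258,0,0],[0,0.0182,0.0289,0,0],[0,0.0224,0.0316,0,0]]]'
python3 -m pendant '[[[0,0.0045,0.0022,0,0],[0,0.0092,0.0039,0,0],[0,0.0140,0.0051,0,0],[0,0.0190,0.0058,0,0],[0,0.0240,0.0059,0,0],[0,0.0290,0.0059,0,0],[0,0.0340,0.0059,0,0],[0,0.0390,0.0059,0,0]]]'
```

```text
t: 12.75
eef_pos: [518.3, -285.1, 45.4]
tcp_rot: [3.141, -0.001, -3.141]
ft_force: [1.3, 0.1, 0.4]
opening: 0.004
t: 13.55
eef_pos: [479.2, -278.9, 45.5]
tcp_rot: [3.14, -0.001, -3.141]
ft_force: [1.6, 4.9, 1.2]
opening: 0.007
```

```bash
python3 -m pendant '[[[0,0.0050,-0.0000,0,0],[0,0.0100,-0.0005,0,0],[0,0.0149,-0.0015,0,0],[0,0.0196,-0.0030,0,0],[0,0.0242,-0.0050,0,0],[0,0.0285,-0.0076,0,0],[0,0.0325,-0.0105,0,0],[0,0.0362,-0.0139,0,0]]]'
python3 -m pendant '[[[0,0.0032,-0.0038,0,0],[0,0.0061,-0.0079,0,0],[0,0.0084,-0.0123,0,0],[0,0.0103,-0.0170,0,0],[0,0.0116,-0.0218,0,0],[0,0.0124,-0.0267,0,0],[0,0.0127,-0.0317,0,0],[0,0.0127,-0.0367,0,0]]]'
```

```text
t: 14.35
eef_pos: [443.3, -293.7, 45.6]
tcp_rot: [3.141, -0.0, -3.141]
ft_force: [-0.5, 3.4, 0.4]
opening: 0.003
t: 15.15
eef_pos: [429.9, -330.2, 45.4]
tcp_rot: [3.14, -0.002, -3.141]
ft_force: [-9.7, 2.1, 2.7]
opening: 0.005
```

```bash
python3 -m pendant '[[[0,-0.0000,-0.0050,0,0],[0,-0.0001,-0.0100,0,0],[0,-0.0006,-0.0150,0,0],[0,-0.0016,-0.0199,0,0],[0,-0.0032,-0.0246,0,0],[0,-0.0053,-0.0292,0,0],[0,-0.0078,-0.0334,0,0],[0,-0.0109,-0.0374,0,0]]]'
python3 -m pendant '[[[0,-0.0034,-0.0036,0,0],[0,-0.0072,-0.0069,0,0],[0,-0.0114,-0.0096,0,0],[0,-0.0158,-0.0119,0,0],[0,-0.0205,-0.0138,0,0],[0,-0.0253,-0.0150,0,0],[0,-0.0303,-0.0158,0,0],[0,-0.0352,-0.0160,0,0]]]'
```

```text
t: 15.95
eef_pos: [441.3, -369.0, 45.7]
tcp_rot: [-3.14, -0.0, -3.142]
ft_force: [-0.7, -0.7, 0.2]
opening: 0.007
t: 16.75
eef_pos: [478.2, -385.0, 46.0]
tcp_rot: [-3.139, 0.002, -3.141]
ft_force: [-2.2, -7.4, 0.5]
opening: 0.002
```

```bash
python3 -m pendant '[[[0,-0.0050,0.0000,0,0],[0,-0.0100,0.0000,0,0],[0,-0.0150,0.0000,0,0],[0,-0.0200,0.0000,0,0],[0,-0.0250,0.0004,0,0],[0,-0.0300,0.0012,0,0],[0,-0.0347,0.0027,0,0],[0,-0.0393,0.0046,0,0]]]'
python3 - <<'E'
from h import *
s=env.state();c=env.read_camera("wrist")
uv,g=ring(c,s,C=(486.3,-332),z=59.5)
print([(i*3,x) for i,x in enumerate(g) if x<75])
cv2.imwrite("pics/w5.png",c["image"])
E
```

```text
t: 17.55
eef_pos: [517.8, -379.8, 46.0]
tcp_rot: [-3.139, 0.002, -3.141]
ft_force: [0.2, -4.1, 1.1]
opening: 0.003
[(51, 29), (54, 43), (342, 60), (345, 29), (348, 30), (351, 28), (354, 70)]
```

View pics/w5.png

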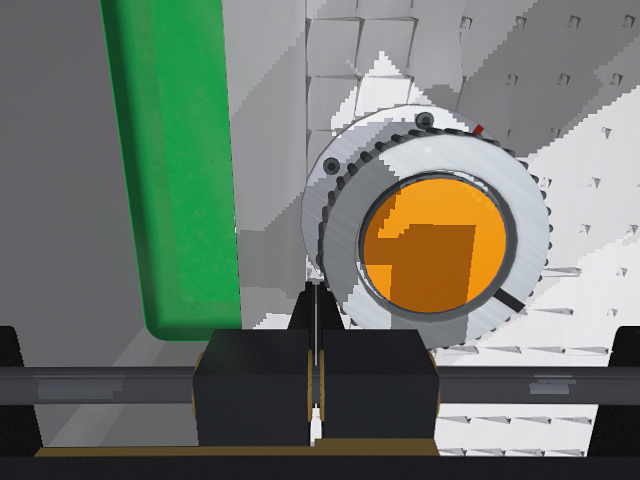

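```bash
python3 plan.py 516.9 -379.4 464 45.5 2 4
```

```text
s 464->496 [[0,-0.0036,0.0019,0,0],[0,-0.0069,0.0041,0,0],[0,-0.0100,0.0066,0,0],[0,-0.0129,0.0094,0,0],[0,-0.0156,0.0124,0,0],[0,-0.0179,0.0156,0,0],[0,-0.0200,0.0190,0,0],[0,-0.0218,0.0226,0,0]] end [ 538.7 -356.8]
s 496->528 [[0,-0.0014,0.0037,0,0],[0,-0.0025,0.0076,0,0],[0,-0.0033,0.0115,0,0],[0,-0.0037,0.0155,0,0],[0,-0.0038,0.0195,0,0],[0,-0.0038,0.0235,0,0],[0,-0.0038,0.0275,0,0],[0,-0.0038,0.0315,0,0]] end [ 542.5 -325.3]
```

The mark is at (510,300), about 53°, and the red line at (480,129). The collar is near 628° off tight, so about 90° remain. I'll go 64 mm and measure again.

```bash
python3 -m pendant '[[[0,-0.0036,0.0019,0,0],[0,-0.0069,0.0041,0,0],[0,-0.0100,0.0066,0,0],[0,-0.0129,0.0094,0,0],[0,-0.0156,0.0124,0,0],[0,-0.0179,0.0156,0,0],[0,-0.0200,0.0190,0,0],[0,-0.0218,0.0226,0,0]]]'
python3 -m pendant '[[[0,-0.0014,0.0037,0,0],[0,-0.0025,0.0076,0,0],[0,-0.0033,0.0115,0,0],[0,-0.0037,0.0155,0,0],[0,-0.0038,0.0195,0,0],[0,-0.0038,0.0235,0,0],[0,-0.0038,0.0275,0,0],[0,-0.0038,0.0315,0,0]]]'
cat > m.py <<'E'
from h import *
import sys
s=env.state();c=env.read_camera("wrist");cv2.imwrite(f"pics/{sys.argv[1]}.png",c["image"])
# centre from amber disc (z=57, rigid cell), then fine ring
h=cv2.cvtColor(c["image"],cv2.COLOR_BGR2HSV);m=cv2.inRange(h,(5,120,60),(30,255,255));n,l,st,ce=cv2.connectedComponentsWithStats(m);i=1+st[1:,4].argmax();C=wray(c,s,ce[i],57)[:2];print("C",C,st[i])
for r in(36,39,42):
    uv,g=ring(c,s,C=C,z=60,r=r,n=720);d=[k*.5 for k,x in enumerate(g) if 0<=x<75];print(r,"dark",d[:1],d[-1:],len(d),"mean",np.mean(d))
R=cv2.inRange(h,(0,150,80),(4,255,255))|cv2.inRange(h,(174,150,80),(180,255,255));n,l,st,ce=cv2.connectedComponentsWithStats(R)
for i in range(1,n):
    if st[i,4]>15:
        for z in(10,):
            p=wray(c,s,ce[i],z)[:2]-C;print("red",st[i],np.degrees(np.arctan2(p[1],p[0]))%360,np.hypot(*p))
E
python3 m.py w6; python3 plan.py 542.5 -325.3 528 45.5 1 4
```

```text
t: 18.4
eef_pos: [539.5, -356.7, 46.0]
tcp_rot: [-3.14, 0.003, -3.141]
ft_force: [5.8, -6.1, 1.5]
opening: 0.004
t: 19.2
eef_pos: [544.6, -324.8, 46.4]
tcp_rot: [-3.139, 0.005, -3.141]
ft_force: [12.7, -1.4, -0.3]
opening: 0.008
C [ 486.1 -332.5] [  223   105   148   148 17094]
36 dark [132.0] [139.0] 15 mean 135.5
39 dark [132.0] [138.0] 13 mean 135.0
42 dark [132.5] [138.0] 12 mean 135.25
red [360  64  11  11  68] 144.94528317856975 52.40629733152309
s 528->560 [[0,0.0002,0.0040,0,0],[0,0.0007,0.0079,0,0],[0,0.0016,0.0118,0,0],[0,0.0028,0.0156,0,0],[0,0.0044,0.0193,0,0],[0,0.0063,0.0229,0,0],[0,0.0085,0.0262,0,0],[0,0.0109,0.0294,0,0]] end [ 531.6 -295.9]
```

Mark 135.2°, red 144.9°, so about 8 mm more at the rim. Then I'll back off radially and check again.

```bash
python3 -m pendant '[[[0,0.0,0.001,0,0],[0,0.0001,0.003,0,0],[0,0.0004,0.005,0,0],[0,0.0006,0.007,0,0],[0,0.0007,0.0078,0,0],[0,0.0007,0.0078,0,0],[0,-0.003,0.0078,0,0],[0,-0.012,0.0078,0,0]]]'
python3 m.py w7
```

```text
t: 20.05
eef_pos: [553.6, -316.2, 45.3]
tcp_rot: [3.14, -0.002, -3.141]
ft_force: [0.5, 0.1, -0.1]
opening: 0.003
C [ 486.  -332.6] [  199    78   151   154 18207]
36 dark [142.5] [149.5] 15 mean 146.0
39 dark [143.0] [149.0] 13 mean 146.0
42 dark [143.5] [149.0] 12 mean 146.25
red [345  43   7  11  46] 144.63753811293094 53.21841786449498
```

View pics/w7.png

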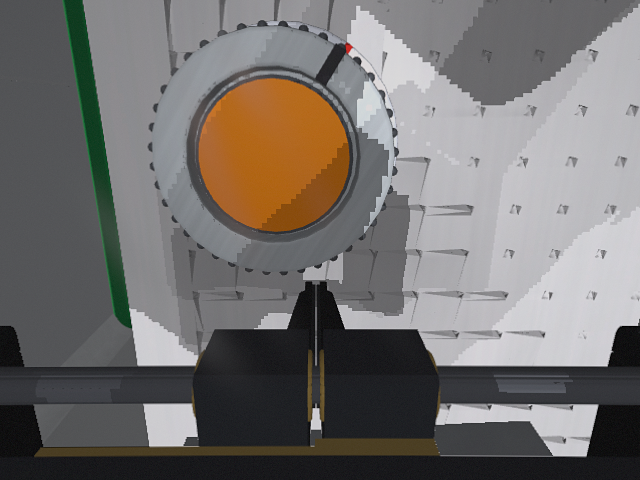

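The mark at (333,63) points straight at the red line at (347,47), 146.0° against 144.6°, and nothing is touching. I'll lift clear and confirm from the other cameras.

```bash
python3 -m pendant '[[[0,-0.004,0,-0.03,0],[0,-0.004,0,-0.07,0],[0,-0.004,0,-0.12,0],[0,-0.004,0,-0.17,0],[0,-0.004,0,-0.22,0],[0,-0.004,0,-0.25,0],[0,-0.004,0,-0.25,0],[0,-0.004,0,-0.25,0]]]'
python3 m.py w8
python3 - <<'E'
import cv2,numpy as np
from h import *
a=cv2.resize(cv2.imread("pics/w8.png"),(480,360))
s=env.read_camera("scene")["image"];t=env.read_camera("top")["image"]
cv2.imwrite("pics/f.png",np.vstack([np.hstack([cv2.resize(s,(400,300)),cv2.resize(t,(400,300))]),np.hstack([cv2.resize(cv2.imread("pics/w8.png"),(400,300)),cv2.resize(s[200:290,300:420],(400,300),interpolation=cv2.INTER_CUBIC)])]))
E
```

```text
t: 20.9
eef_pos: [557.9, -316.7, 295.3]
tcp_rot: [3.141, -0.0, -3.141]
ft_force: [0.2, 0.1, -0.4]
opening: -0.001
C [ 870.9 -376.3] [  34  439  405   18 4213]
36 dark [0.0] [359.5] 720 mean 179.75
39 dark [0.0] [359.5] 720 mean 179.75
42 dark [0.0] [359.5] 720 mean 179.75
red [327  76   5   8  18] 170.23332060422732 433.27964410989813
```

View pics/f.png

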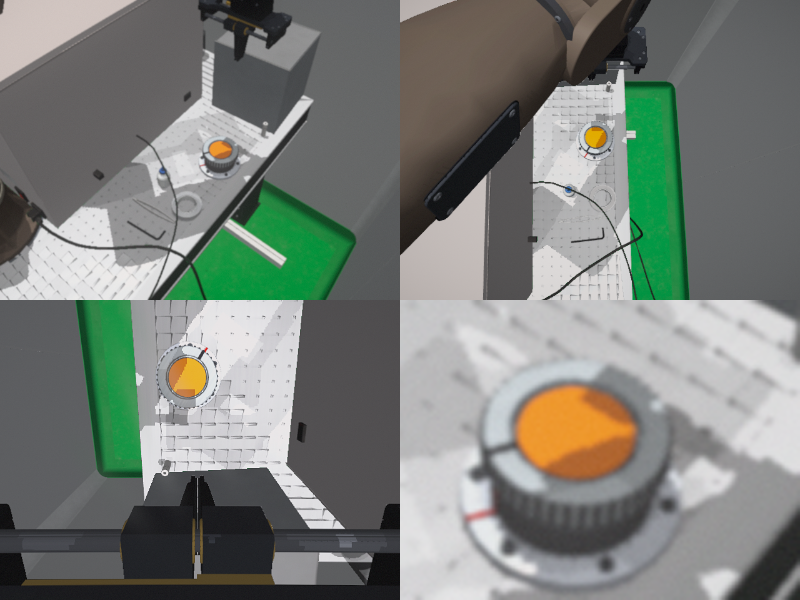

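All the bystanders are still standing and the cell is clear in both fixed cameras. I'll measure mark against red line numerically in those two.

```bash
python3 - <<'E'
from h import *
for n in("top","scene"):
    c=env.read_camera(n);K=np.array([[c["fx"],0,c["cx"]],[0,c["fy"],c["cy"]],[0,0,1]]);h=cv2.cvtColor(c["image"],cv2.COLOR_BGR2HSV)
    m=cv2.inRange(h,(8,120,80),(30,255,255));k,l,st,ce=cv2.connectedComponentsWithStats(m);i=1+st[1:,4].argmax();C=w(c,ce[i],57)
    g=cv2.cvtColor(c["image"],cv2.COLOR_BGR2GRAY).astype(np.float32)
    a=np.radians(np.arange(110,185,1.));D=0
    for r in(37,39,41):
        p=np.c_[C[0]+r*np.cos(a),C[1]+r*np.sin(a),np.full(len(a),60.)]
        uv=cv2.projectPoints(p,c["rvec"],c["tvec"],K,c["dist"])[0].astype(np.float32);D=D+cv2.remap(g,uv[...,0],uv[...,1],1)[:,0]/3
    wt=np.clip(np.median(D)-25-D,0,None);print(n,C,"mark",(np.degrees(a)*wt).sum()/wt.sum(),D[::3].astype(int))
    a2=np.radians(np.arange(110,185,1.));S=0
    for r in(48,50,52,54):
        p=np.c_[C[0]+r*np.cos(a2),C[1]+r*np.sin(a2),np.full(len(a2),10.)]
        uv=cv2.projectPoints(p,c["rvec"],c["tvec"],K,c["dist"])[0].astype(np.float32)
        b=cv2.remap(c["image"].astype(np.float32),uv[...,0],uv[...,1],1)[:,0];S=S+np.clip(b[:,2]-b[:,1]-25,0,None)
    print("red",(np.degrees(a2)*S).sum()/S.sum(),S.max())
E
```

```text
top [ 487.7 -331.1   57. ] mark 147.06526393794147 [213 213 213 213 214 215 214 216 217 215 214 181  72 105 196 211 212 213
 214 213 212 213 214 214 214]
red 145.64427236267133 372.9043
scene [ 487.2 -332.5   57. ] mark 146.68679316742293 [205 204 204 206 206 206 206 208 209 206 191 149 109 127 174 197 202 204
 205 204 204 204 205 206 206]
red 145.05714750560554 139.9873
```

```bash
python3 -c "
from cell import env
print(env.job_done(), env.state()['t'])"
```

```text
the job is handed in; nothing more can be done
the job is handed in; nothing more can be done
```

The amber collar now stands about two full turns off tight (about 12.6 rad), and the job is handed in. I rolled the closed fingertip counterclockwise round the knurled rim. It pressed about 1–13 N at the readings, and contact briefly went light in places. I then backed off radially and lifted clear at about 21 s.

- **Mark against red line:** all three cameras put the black mark about 1.5° past the line: wrist 146.0° against 144.6°, top 147.1° against 145.6°, scene 146.7° against 145.1°.
- **Turn count:** I followed it through intermediate views, at roughly 65°, 288°, 628° and 721° of collar turn.
- **Surroundings:** in the last overview, the bystanders visible in the pictures stood where they were, and the wrist force was back to about zero. I did not measure their positions again.
- **Failed check:** the automatic wrist-camera measurement after the lift gave no usable result, because it picked up the wrong patch of colour. I used the top and scene cameras instead.

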